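# Load the blade cartridge under the slicer's sprung hold-down

### The arm

A 6-joint arm with a two-finger parallel gripper is mounted at the origin on a cart in front of the work surface, level with it; the furniture and walls round the work are solid. World frame = base frame: x ahead of the robot, y to its left, z up, the work surface at z = 0. Lengths are in m, angles in rad, forces in N, time in s.
With the tool pointing down it reaches from about 0.375 to 0.9 m from the base axis. Payload 3.1 kg.
Tool frame: the origin (TCP) lies on the centre line of the jaws, within the pads' length; the fingertips stand robot.nose_length ahead of it and the grasp point (between the pads) lies 6 mm ahead of it (robot.nose_length is the distance from the TCP to the fingertips, in m); z points along the fingers, y is the line along which they close (so a half turn about z gives the same grasp; the last joint's range is limited). The gripper opens to 87 mm and grips with 3 to 60 N. Pads are 19 mm wide; open, the fingers measure 117 mm over their backs; the gripper's body (75 mm by 190 mm) begins 51 mm behind the grasp point.
Start: joints at [1.062, 0.527, 1.433, -0, 1.181, -0.178], TCP at [0.202, 0.591, 0.248] pointing down, gripper open.
Joint ranges: [-3.08, 3.08], [-0.75, 2.2], [0.22, 2.44], [-1.43, 4.57], [0, 2.65], [-2.85, 2.85]. Speed limits (rad/s): [2.79, 2.79, 3.14, 3.14, 3.14, 3.14].

### API

Orientations are given as a unit quaternion [x, y, z, w].
In Python, from rig import robot gives the robot as it stands.
- The arm moves only by the shell command python3 -m crank 'ROWS' [FORCE]. ROWS is JSON, one flat list of numbers, 7 for each row, row after row: the shift along the tool's x, y, z in mm, then the turn, a rotation vector about the tool's x, y, z in degrees, then the closure in counts, from 0 (fully open) to 255 (shut). In form: [x, y, z, ax, ay, az, fingers, x, y, z, ax, ay, az, fingers, ...]. A call has exactly 5 rows; each row is the pose to reach, as a shift and turn from the pose commanded when the call began, along the tool's axes at that moment; what a row does not reach only later rows make up. A row lasts 1/12 s, in which the tool goes at most 41.7 mm and 7.16 degrees, less where a joint would pass 70% of its speed; a pose out of reach is approached as far as the arm can. A call with a gripper value outside its range is refused whole. The fingers move at their own pace and stop on an object; FORCE is the grip in N (left out, the last holds). Time passes only in rows, so rows that repeat a pose let the fingers close, or fill a call up. It gives the time, the measured TCP pose, the force, the opening and the grip force at its end, in the units of the state.
- robot.get_obs(): the state, without advancing time (a new reading comes with each control period).
- robot.camera(name): name is "scene" or "top"; returns a dict with "pixels" (420x560x3 uint8, red, green, blue), "intrinsics" (3x3 intrinsics, pixels), "extrinsics" (4x4, takes a point from camera to world coordinates). Camera axes: x right, y down, z forward; pixel columns grow to the right and rows downward; lengths in m; the calibration is good to about 2 mm. A picture is of the moment at which its call begins. There is no depth.
- robot.hand_in(): hands the job in; it is judged then, once.
The state is a dict: "time": time; "q": joint angles; "joint_velocities": joint speeds; "joint_torque": joint torques, N m; "position": TCP position; "tool_rot": TCP orientation; "ft_force": force on the tool from outside, world axes, zero at the start; "moment": the same for the moment, N m; "grip_width": finger opening in m; "grip_force": force on a finger pad.
Only numpy, scipy, OpenCV 4.12 (cv2) and the standard library are available. Lean on these libraries where they do the work, as an engineer would, in place of code of your own. Each camera call takes 0.05 s, during which the arm holds its last target. There are 200 camera calls.

### The job

Pick up the green blade cartridge by its black fin, lay it in the slicer's channel with its sloping nose towards the sprung hold-down arm, and slide it forward so that the nose wedges the arm's roller up. Keep sliding it along the bed until it is fully home against the end stop and the roller has dropped into the cartridge's cross groove, feeling for the stop and never pressing hard, then let go. Leave the other things on the table where they are.

Things in the scene. Friction and masses are not known exactly. Their poses are not given: they have to be found in the camera images.
- cartridge: loose green blade cartridge, about 0.25 kg, 130 (x) x 60 (y) x 18 mm (z) without its fin; origin at the centre of the underside, x towards the nose, z up. Over the last 20 mm towards +x the top slopes from 18 mm down to 5 mm height at the tip (x=65).
- cartridge_fin (a point): middle of the black grip fin on the cartridge's top, 40 mm above its underside at cartridge x=-38. The fin measures 36 (x) x 14 (y) mm and reaches from 18 to 57 mm above the underside; grip it across y. Axes as the cartridge's.
- cartridge_groove (a point): middle of the V groove across the cartridge's top (along y), at cartridge x=20, level with the top (18 mm up). It is 18 mm wide and 8 mm deep with 45 degree walls.
- slicer: fixed slicer base, 274 x 98 mm; origin on the table beneath it, x along its channel in the loading direction, z up. Flat, slippery bed 10 mm high. Two white rails (x=-130 to 70) leave a channel 65 mm wide centred on y=0; rail tops 22 mm above the table, inner edges sloped 45 degrees from 16 mm up. Press the cartridge on it with no more than about 25 N.
- slicer_load (a point): point on the bed at slicer x=-62, y=0, z=10 mm: a cartridge set down with its origin here, x axes alike, lies in the channel with its tip short of the roller at every setting of the end block. Axes as the slicer's.
- slicer_stop (a point): point on the bed at slicer x=88, the middle of the end stop's range. The stop face of the grey end block looks along -x and is clamped anywhere from 18 mm before to 18 mm beyond this point (differs from run to run, not reported: see or feel it). The cartridge is home when its tip meets the face, 65 mm ahead of its origin.
- hold_down (a joint): angle (rad) of the sprung arm on the end block: 0 at rest, grows as the roller rises; about 0.18 with the roller on the cartridge's flat top, 0.09 in the groove of a cartridge fully home. Orange free-turning roller 12 mm thick, at rest 43 mm before the stop face, underside 17 mm above the table, 60 mm from the hinge; all below 65 mm. It bears with 5 to 7 N; wedging it up takes 5 to 12 N.
- shaker: steel sugar shaker, 62 mm round, 96 mm tall, a bystander; origin at the centre of its underside
- timer: white kitchen timer, 66 x 66 x 23 mm, a bystander; origin at the centre of its underside
- prep_cup: small grey prep cup, 70 mm round, 45 mm tall, a bystander; origin at the centre of its underside
Not all that is in view belongs to the job. There is more than one size of the cartridge; the one meant has the size given above.

How it is judged:
By the outcome, as a careful person would: the job done as asked, in the order asked, and still so for the second after the job is handed in, with the robot touching nothing.
It also fails if it takes over 67 s, if anything falls off the work surface, if the arm or the gripper's body presses on something with over 40 N, if the wrist force passes 120 N, or if a joint passes its speed limit or range.

## Working session

There is one attempt and no reset: what is moved stays moved. The work goes in short steps, Python scripts to look and compute and a shell command to move; the robot and the scene stay as the last step left them, time stands still between calls to the robot, and variables do not carry over. Pictures are saved under pics/ and viewed, at most 10 in all, crops included, and the job is handed in when it is done.

```bash
mkdir -p pics; ls; python3 - <<'E'
from rig import robot
import cv2,numpy as np
o=robot.get_obs();print({k:np.round(v,3).tolist() for k,v in o.items()},robot.nose_length)
for n in("scene","top"):
    c=robot.camera(n);cv2.imwrite(f"pics/{n}0.png",c["pixels"][:,:,::-1]);print(n,np.round(c["intrinsics"],1).tolist(),np.round(c["extrinsics"],4).tolist())
E
```

```text
pics
{'time': 0.0, 'q': [1.063, 0.528, 1.434, -0.0, 1.181, -0.179], 'joint_velocities': [-0.001, 0.0, -0.002, -0.0, -0.0, -0.001], 'joint_torque': [0.001, -44.003, -17.659, 0.063, 0.058, -0.0], 'position': [0.202, 0.591, 0.247], 'tool_rot': [0.164, 0.986, -0.001, -0.0], 'ft_force': [-0.299, 0.252, -1.468], 'moment': [-0.006, 0.038, 0.01], 'grip_force': 0.0, 'grip_width': 0.087} 0.025
scene [[507.5, 0.0, 278.4], [0.0, 507.5, 212.5], [0.0, 0.0, 1.0]] [[0.5232, -0.6387, 0.5642, -0.1888], [-0.8521, -0.4015, 0.3356, -0.5206], [0.0122, -0.6564, -0.7543, 1.0706], [0.0, 0.0, 0.0, 1.0]]
top [[440.3, 0.0, 277.3], [0.0, 440.3, 207.4], [0.0, 0.0, 1.0]] [[0.0148, -0.9953, 0.0956, 0.4178], [-0.9999, -0.0152, -0.0027, -0.0659], [0.0042, -0.0956, -0.9954, 1.426], [0.0, 0.0, 0.0, 1.0]]
```

View pics/scene0.png

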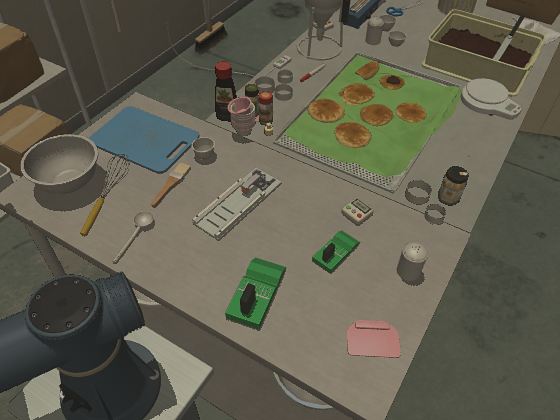

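View pics/top0.png

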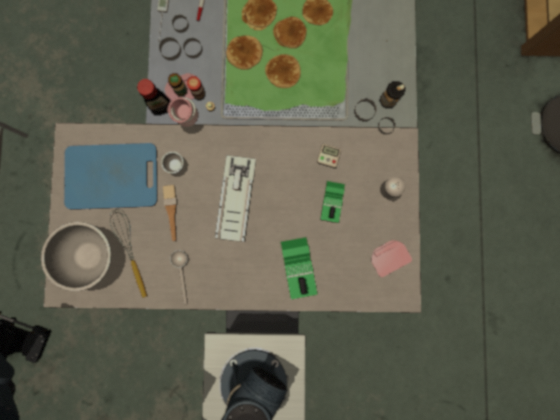

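The scene view shows two green cartridges: a big one at about (256,292) and a small one at about (336,251). In the top view they are at (299,268) and (333,202). The small one is about 40 px ≈ 130 mm long, so it is the one meant. The slicer is at top (236,198), with its end block at the upper end. I'll measure both by masks next.

```bash
cat > h.py <<'E'
import numpy as np,cv2
from rig import robot
def ray(c,p):
    E=np.array(c["extrinsics"]);d=E[:3,:3]@np.linalg.inv(c["intrinsics"])@[p[0],p[1],1];return E[:3,3],d
def plane(c,p,z):
    o,d=ray(c,p);return o+d*(z-o[2])/d[2]
def proj(c,P):
    E=np.linalg.inv(c["extrinsics"]);q=np.array(c["intrinsics"])@(E[:3,:3]@np.array(P)+E[:3,3]);return q[:2]/q[2]
def tri(c1,p1,c2,p2):
    o1,d1=ray(c1,p1);o2,d2=ray(c2,p2)
    s=np.linalg.lstsq(np.stack([d1,-d2],1),o2-o1,rcond=None)[0]
    a,b=o1+d1*s[0],o2+d2*s[1];return (a+b)/2,np.linalg.norm(a-b)
def rect(px,z,c):
    P=np.array([plane(c,p,z)[:2] for p in px],np.float32)*1000
    return cv2.minAreaRect(P)
E
python3 - <<'E'
from h import *
import cv2
C={n:robot.camera(n) for n in("scene","top")}
for n,c in C.items():
    im=c["pixels"];hsv=cv2.cvtColor(im,cv2.COLOR_RGB2HSV)
    g=cv2.inRange(hsv,(50,110,40),(80,255,255))
    for k in cv2.findContours(g,cv2.RETR_EXTERNAL,cv2.CHAIN_APPROX_NONE)[0]:
        if 300<cv2.contourArea(k)<9000:
            (cx,cy),wh,a=rect(k[:,0],.012,c);print(n,"green",cv2.boundingRect(k),np.round([cx,cy,*wh,a],1))
            x,y,w,h=cv2.boundingRect(k)
            m=np.zeros_like(g);cv2.drawContours(m,[cv2.convexHull(k)],-1,255,-1)
            b=(im.max(2)<40)&(m>0);ys,xs=np.nonzero(b)
            if len(xs):print("  black",len(xs),xs.mean(),ys.mean(),xs.min(),xs.max(),ys.min(),ys.max())
s=C["scene"]["pixels"];t=C["top"]["pixels"]
z=lambda im,x0,y0,w,h,f:cv2.resize(im[y0:y0+h,x0:x0+w],None,fx=f,fy=f,interpolation=cv2.INTER_CUBIC)[:,:,::-1]
cv2.imwrite("pics/a.png",np.hstack([z(s,190,160,100,80,4),z(s,300,220,75,60,5.3333)[:320,:380]]))
cv2.imwrite("pics/b.png",np.hstack([z(t,205,145,65,105,5),z(t,310,170,50,105,5)]))
E
```

```text
scene green (226, 258, 60, 67) [ 362.7 -132.   174.7   87.2   10.3]
  black 165 247.4 303.41818181818184 240 254 285 313
scene green (313, 231, 46, 39) [ 573.4 -242.5   61.6  124.5   79.9]
  black 47 327.78723404255317 254.19148936170214 323 333 247 259
top green (289, 275, 27, 23) [ 304.5 -151.2   61.4   78.8   11.3]
  black 47 303.0851063829787 286.1489361702128 300 305 278 292
top green (282, 238, 28, 29) [ 410.1 -130.6   82.4   79.9   11.1]
```

View pics/a.png

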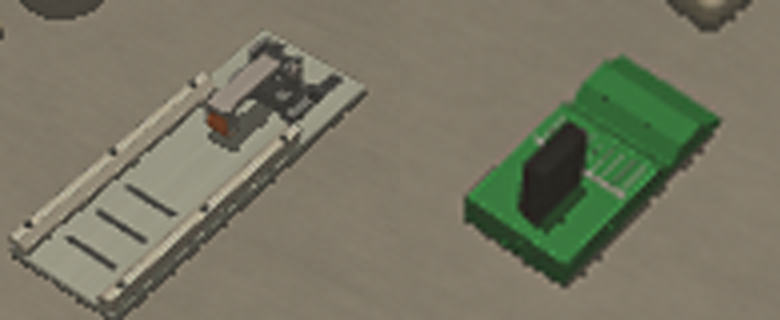

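View pics/b.png

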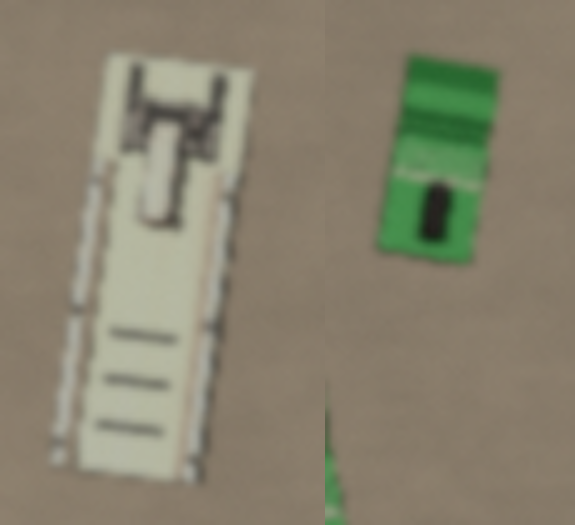

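The crops show that the small cartridge's nose points up in the top view (world +x), with the fin at the lower end. The slicer plate spans crop corners (105,53), (254,68), (200,483), (52,465), and its end block is at the top. The loading direction is therefore about world +x as well.

```bash
python3 - <<'E'
from h import *
C={n:robot.camera(n) for n in("scene","top")}
s,t=C["scene"],C["top"]
A=lambda p:(190+p[0]/4-.4,160+p[1]/4-.4)
A2=lambda p:(300+(p[0]-400)/5.333-.4,220+p[1]/5.333-.4)
B=lambda p:(205+p[0]/5-.4,145+p[1]/5-.4)
B2=lambda p:(310+(p[0]-325)/5-.4,170+p[1]/5-.4)
def pr(n,P):print(n,np.round(np.array(P)*1000,1))
# slicer
for n,p in dict(farL=(105,53),farR=(254,68),nearR=(200,483),nearL=(52,465)).items(): pr("top "+n,plane(t,B(p),.010))
for n,p in dict(farL=(266,31),farR=(367,93),nearR=(118,318),nearL=(10,240)).items(): pr("sc "+n,plane(s,A(p),.010 if 'far' in n else .022))
# rails end/caps
for n,a,b in (("railL far",(205,75),(97,172)),("railR far",(297,130),(230,180)),("railL near",(22,243),(60,465)),("railR near",(110,298),(192,480))):
    P,e=tri(s,A(a),t,B(b));pr(n,P);print(e)
# masks
for n,c in C.items():
    im=c["pixels"];hsv=cv2.cvtColor(im,cv2.COLOR_RGB2HSV)
    g=cv2.inRange(hsv,(45,90,25),(85,255,255))
    x,y,w,h=(300,222,75,55) if n=="scene" else (312,172,45,60)
    m=np.zeros_like(g);m[y:y+h,x:x+w]=g[y:y+h,x:x+w]
    bl=np.zeros_like(g);bl[y:y+h,x:x+w]=255*(im.max(2)<45)[y:y+h,x:x+w]
    ks,_=cv2.findContours(cv2.bitwise_or(m,0),cv2.RETR_EXTERNAL,cv2.CHAIN_APPROX_NONE);k=max(ks,key=cv2.contourArea)
    for z in(0,.009,.018):print(n,z,np.round(np.hstack([np.ravel(q) for q in map(np.array,rect(k[:,0],z,c))]),1))
    ys,xs=np.nonzero(bl);print(n,"fin",len(xs),xs.mean(),ys.mean(),im[int(ys.mean()),int(xs.mean())])
    C[n]["fin"]=(xs.mean(),ys.mean())
P,e=tri(s,s["fin"],t,t["fin"]);pr("fin",P);print(e)
pr("fin top@40",plane(t,t["fin"],.05));pr("fin sc@40",plane(s,s["fin"],.04))
# cartridge corners
for n,p in dict(noseL=(410,55),noseR=(498,70),tailR=(470,263),tailL=(378,248)).items(): pr("ctop "+n,plane(t,B2(p),.005 if 'nose' in n else .018))
for n,p in dict(tailR_top=(568,262),tailL_top=(465,200)).items(): pr("csc "+n,plane(s,A2(p),.018))
E
```

```text
top farL [722.5 101.7  10. ]
top farR [714.1   4.2  10. ]
top nearR [443.3  33.5  10. ]
top nearL [453.4 128.7  10. ]
sc farL [722. 102.  10.]
sc farR [706.9   4.1  10. ]
sc nearR [434.4  29.   22. ]
sc nearL [449.9 129.9  22. ]
railL far [640.7 101.5  32.5]
0.0014821112316048808
railR far [636.8  18.3  25.6]
0.0023196455324052782
railL near [453.1 122.2  20.5]
0.0003242001919804268
railR near [443.5  39.1  26.8]
0.004202851581806458
scene 0 [ 579.3 -239.3   65.2  132.1   79.8]
scene 0.009 [ 572.9 -241.7   64.7  131.    79.8]
scene 0.018 [ 566.4 -244.    64.1  129.9   79.8]
scene fin 101 328.0495049504951 253.1980198019802 [39 38 33]
top 0 [ 605.5 -253.8   59.2   70.5   81.3]
top 0.009 [ 604.3 -252.6   58.8   70.1   81.3]
top 0.018 [ 603.2 -251.4   58.4   69.6   81.3]
top fin 28 331.5 212.0 [39 37 34]
fin [ 538.  -239.7   35. ]
0.005028641038183067
fin top@40 [ 538.  -239.9   50. ]
fin sc@40 [ 532.8 -239.1   40. ]
ctop noseL [ 644.6 -229.3    5. ]
ctop noseR [ 635.6 -286.8    5. ]
ctop tailR [ 508.4 -266.8   18. ]
ctop tailL [ 517.1 -207.8   18. ]
csc tailR_top [ 509.5 -262.3   18. ]
csc tailL_top [ 515.2 -203.6   18. ]
```

```bash
cat >> h.py <<'E'
from scipy.spatial.transform import Rotation as Ro
def need(P,yaw):
    "tool-frame shift (mm) and turn (deg) from here to TCP at P (mm), tool y at yaw+90 deg, pointing down"
    o=robot.get_obs();R=Ro.from_quat(o["tool_rot"])
    a=np.radians(yaw);c,s=np.cos(a),np.sin(a)
    T=Ro.from_matrix(np.array([[-c,-s,0],[s*-1,c,0],[0,0,-1]]))
    print("t",round(o["time"],2),"pos",np.round(o["position"]*1000 if hasattr(o["position"],"shape") else np.array(o["position"])*1000,1),"F",np.round(o["ft_force"],1),"w",o["grip_width"],"gf",o["grip_force"])
    print("shift",np.round(R.inv().apply(np.array(P)-np.array(o["position"])*1000),1),"turn",np.round((R.inv()*T).as_rotvec(degrees=True),2))
E
M='python3 -m crank'
$M '[-26.5,-30.5,0,0,0,0,0,-53,-61,0,0,0,0,0,-79.5,-91.5,0,0,0,0,0,-106,-122,0,0,0,0,0,-132.5,-152.5,0,0,0,0,0]'
$M '[-26.5,-30.5,0,0,0,0,0,-53,-61,0,0,0,0,0,-79.5,-91.5,0,0,0,0,0,-106,-122,0,0,0,0,0,-132.5,-152.5,0,0,0,0,0]'
$M '[-26.5,-30.5,0,0,0,0,0,-53,-61,0,0,0,0,0,-79.5,-91.5,0,0,0,0,0,-106,-122,0,0,0,0,0,-132.5,-152.5,0,0,0,0,0]'
$M '[-26.5,-30.5,0,0,0,0,0,-53,-61,0,0,0,0,0,-79.5,-91.5,0,0,0,0,0,-106,-122,0,0,0,0,0,-132.5,-152.5,0,0,0,0,0]'
python3 -c "
from h import *
need([538,-240,120],-9.5)"
```

```text
time: 0.72
position: [0.2785, 0.4025, 0.2476]
tool_rot: [0.164, 0.987, 0.0, 0.0]
ft_force: [1.5, 0.5, -0.4]
grip_width: 0.087
grip_force: 0.0
time: 1.13
position: [0.3547, 0.2152, 0.2478]
tool_rot: [0.164, 0.986, 0.0, 0.0]
ft_force: [1.1, 0.2, -0.4]
grip_width: 0.0871
grip_force: 0.0
time: 1.55
position: [0.4307, 0.0277, 0.2478]
tool_rot: [0.164, 0.986, 0.0, 0.0]
ft_force: [-0.2, 0.2, 0.5]
grip_width: 0.0869
grip_force: 0.0
time: 1.97
position: [0.5066, -0.1596, 0.2477]
tool_rot: [0.164, 0.986, 0.0, 0.0]
ft_force: [0.4, 0.2, -0.5]
grip_width: 0.0871
grip_force: 0.0
t 1.97 pos [ 506.6 -159.6  247.7] F [ 0.4  0.2 -0.5] w 0.08713812913710034 gf 0.0
shift [-55.8 -65.9 127.7] turn [ 0.01  0.01 -9.43]
```

```bash

python3 -m crank '[-14,-16.5,30,0,0,-4.7,0,-28,-33,60,0,0,-9.4,0,-42,-50,90,0,0,-9.4,0,-56,-66,120,0,0,-9.4,0,-56,-66,128,0,0,-9.4,0]'
python3 -c "
from h import *
need([538,-240,47],-9.5)
c=robot.camera('scene');im=c['pixels'];cv2.imwrite('pics/c.png',cv2.resize(im[130:290,250:420],None,fx=3.5,fy=3.5,interpolation=cv2.INTER_CUBIC)[:,:,::-1])
for P in ([.538,-.240,.057],[.538,-.240,.12]):print(3.5*(proj(c,P)-[250,130]))"
```

```text
time: 2.38
position: [0.5378, -0.2411, 0.1152]
tool_rot: [0.084, 0.996, 0.0, -0.001]
ft_force: [0.3, 0.5, 0.1]
grip_width: 0.0871
grip_force: 0.0
t 2.38 pos [ 537.8 -241.1  115.2] F [0.3 0.5 0.1] w 0.08712974635372775 gf 0.0
shift [-0.2  1.1 68.2] turn [ 0.02 -0.15 -0.16]
[279.71841485 412.59841699]
[287.85013217 357.27005111]
```

View pics/c.png

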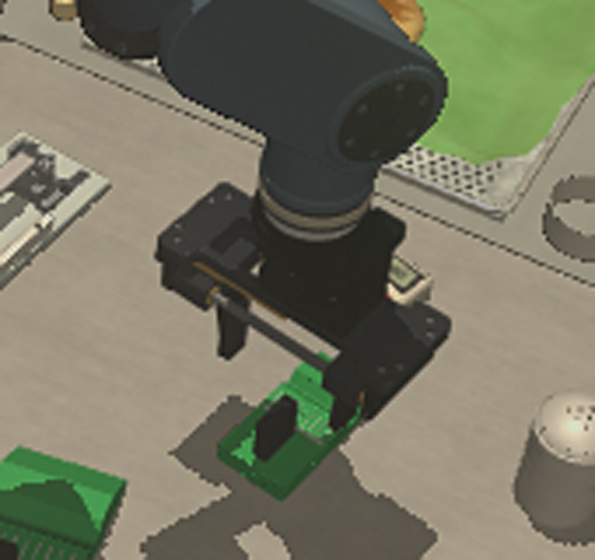

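The picture shows the jaws straddling the small cartridge's fin at about (275,430), with the timer, at about (405,280), clear of the gripper. I'll descend and grip.

```bash

python3 -m crank '[0,1,16,0,0,0,0,0,1,32,0,0,0,0,0,1,48,0,0,0,0,0,1,60,0,0,0,0,0,1,63,0,0,0,0]'
python3 -c "
from h import *
need([538,-240,47],-9.5)
c=robot.camera('scene');print(plane(c,(329.2,245.5),.057))"
```

```text
time: 2.85
position: [0.5372, -0.2356, 0.0559]
tool_rot: [0.082, 0.997, 0.001, -0.001]
ft_force: [0.5, 0.5, -0.8]
grip_width: 0.0869
grip_force: 0.0
t 2.85 pos [ 537.2 -235.6   55.9] F [ 0.5  0.5 -0.8] w 0.08687128619421511 gf 0.0
shift [-1.5 -4.2  8.9] turn [ 0.07 -0.13  0.04]
[ 0.54368071 -0.2349754   0.057     ]
```

```bash

python3 -m crank '[0,0,4,0,0,0,0,0,0,9,0,0,0,0,0,0,9,0,0,0,0,0,0,9,0,0,0,120,0,0,9,0,0,0,200]' 25
python3 -m crank '[0,0,0,0,0,0,255,0,0,0,0,0,0,255,0,0,0,0,0,0,255,0,0,0,0,0,0,255,0,0,0,0,0,0,255]' 25
python3 -c "
from h import *
need([538,-240,47],-9.5)"
```

```text
time: 3.32
position: [0.5382, -0.2372, 0.048]
tool_rot: [0.083, 0.997, -0.0, 0.0]
ft_force: [-0.6, 0.2, -0.0]
grip_width: 0.0804
grip_force: 0.0
time: 3.73
position: [0.538, -0.2371, 0.0476]
tool_rot: [0.083, 0.997, -0.0, 0.0]
ft_force: [-0.3, 0.0, -0.5]
grip_width: 0.0479
grip_force: 0.0
t 3.73 pos [ 538.  -237.1   47.6] F [-0.3  0.  -0.5] w 0.047934557836672886 gf 0.0
shift [-0.4 -2.9  0.6] turn [-0.  0.  0.]
```

```bash

python3 -m crank '[0,0,0,0,0,0,255,0,0,0,0,0,0,255,0,0,0,0,0,0,255,0,0,0,0,0,0,255,0,0,0,0,0,0,255]' 25
python3 -m crank '[0,0,0,0,0,0,255,0,0,0,0,0,0,255,0,0,0,0,0,0,255,0,0,0,0,0,0,255,0,0,0,0,0,0,255]' 30
python3 -m crank '[0,0,0,0,0,0,255,0,0,0,0,0,0,255,0,0,-4,0,0,0,255,0,0,-12,0,0,0,255,0,0,-20,0,0,0,255]' 35
python3 -c "
from h import *
need([538,-240,47],-9.5)
c=robot.camera('scene');im=c['pixels'];cv2.imwrite('pics/d.png',cv2.resize(im[190:290,270:400],None,fx=5,fy=5,interpolation=cv2.INTER_CUBIC)[:,:,::-1])
"
```

```text
time: 4.15
position: [0.538, -0.2371, 0.0476]
tool_rot: [0.083, 0.997, -0.0, -0.0]
ft_force: [-0.3, -1.1, -0.0]
grip_width: 0.015
grip_force: 0.4
time: 4.57
position: [0.538, -0.2372, 0.0475]
tool_rot: [0.083, 0.997, -0.0, 0.0]
ft_force: [-0.1, -1.0, 0.8]
grip_width: 0.0135
grip_force: 30.0
time: 4.98
position: [0.5374, -0.2365, 0.0676]
tool_rot: [0.083, 0.997, 0.001, -0.001]
ft_force: [0.4, 0.9, -3.0]
grip_width: 0.0137
grip_force: 35.0
t 4.98 pos [ 537.4 -236.5   67.6] F [ 0.4  0.9 -3. ] w 0.013724230393910608 gf 34.985340144485235
shift [-1.2 -3.4 20.6] turn [ 0.06 -0.1   0.01]
```

View pics/d.png

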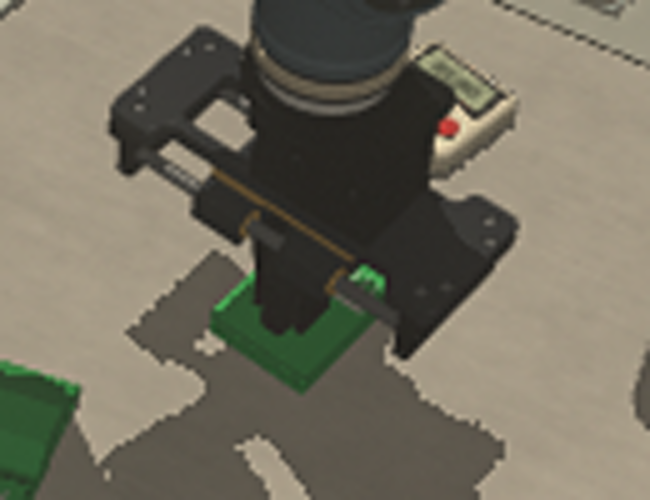

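The cartridge is gripped: the opening is 13.7 mm and its tail edge is visible at (212,318)-(302,375). It is lifted level.

```bash
python3 -c "
from h import *
c=robot.camera('scene')
for p in((212,318),(302,376)):print(plane(c,(270+p[0]/5-.4,190+p[1]/5-.4),.038)*1000)
need([482.5,77,110],-5.9)"
```

```text
[ 512.68554232 -204.17607368   38.        ]
[ 505.21036067 -259.36772117   38.        ]
t 5.08 pos [ 538.9 -237.5   69.2] F [ 0.4  0.4 -2.8] w 0.014026704436671063 gf 34.985232297331095
shift [107.4 300.8 -41.5] turn [-0.07  0.15 -3.59]
```

```bash

python3 -m crank '[3,10,-25,0,0,0,255,14,40,-40,0,0,0,255,27,76,-40,0,0,0,255,40,112,-40,0,0,0,255,53,148,-40,0,0,0,255]' 35
python3 -m crank '[13,37,0,0,0,-1.8,255,26,74,0,0,0,-3.6,255,40,111,0,0,0,-3.6,255,50,140,0,0,0,-3.6,255,54,152,0,0,0,-3.6,255]' 35
python3 -m crank '[0,0,0,0,0,0,255,0,0,0,0,0,0,255,0,0,0,0,0,0,255,0,0,0,0,0,0,255,0,0,0,0,0,0,255]' 35
python3 -c "
from h import *
need([482.5,77,75],-5.9)
c=robot.camera('scene');im=c['pixels'];cv2.imwrite('pics/e.png',cv2.resize(im[130:270,150:310],None,fx=4,fy=4,interpolation=cv2.INTER_CUBIC)[:,:,::-1])
"
```

```text
time: 5.5
position: [0.5098, -0.0812, 0.1083]
tool_rot: [0.083, 0.997, -0.0, 0.001]
ft_force: [-0.2, -0.0, -3.3]
grip_width: 0.0139
grip_force: 35.0
time: 5.92
position: [0.4796, 0.0803, 0.1078]
tool_rot: [0.05, 0.999, 0.001, -0.001]
ft_force: [0.1, -0.3, -3.4]
grip_width: 0.014
grip_force: 35.0
time: 6.33
position: [0.4825, 0.0753, 0.1076]
tool_rot: [0.052, 0.999, -0.0, 0.0]
ft_force: [0.3, 0.7, -3.3]
grip_width: 0.0134
grip_force: 35.0
t 6.33 pos [482.5  75.3 107.6] F [ 0.3  0.7 -3.3] w 0.013352944094989775 gf 34.985136995092034
shift [ 0.2  1.6 32.6] turn [-0.    0.03 -0.11]
```

View pics/e.png

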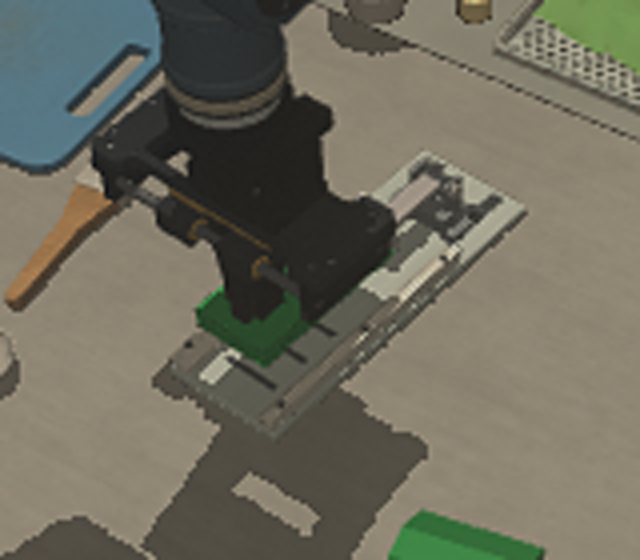

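The picture shows the cartridge above the channel, with its tail at about (230,340) and the nose towards the end block. I'll lower it, watching the force.

```bash

python3 -m crank '[0,1.5,12,0,0,-0.1,255,0,1.5,24,0,0,-0.1,255,0,1.5,33,0,0,-0.1,255,0,1.5,36,0,0,-0.1,255,0,1.5,38,0,0,-0.1,255]' 35
python3 -c "
from h import *
need([482.5,77,57.5],-5.9)
cs={n:robot.camera(n) for n in('scene','top')}
a=cs['scene']['pixels'][140:260,180:290];b=cs['top']['pixels'][140:250,200:290]
f=lambda i,k:cv2.resize(i,None,fx=k,fy=k,interpolation=cv2.INTER_CUBIC)
a=f(a,3.6);b=f(b,3.9);h=min(len(a),len(b));cv2.imwrite('pics/f.png',np.hstack([a[:h],b[:h]])[:,:,::-1])
"
```

```text
time: 6.8
position: [0.4819, 0.0776, 0.0689]
tool_rot: [0.051, 0.999, 0.0, -0.001]
ft_force: [0.5, 0.7, -2.9]
grip_width: 0.0136
grip_force: 35.0
t 6.8 pos [481.9  77.6  68.9] F [ 0.5  0.7 -2.9] w 0.01356056217449377 gf 34.985247161239386
shift [-0.7 -0.5 11.4] turn [-0.   -0.08  0.06]
```

View pics/f.png

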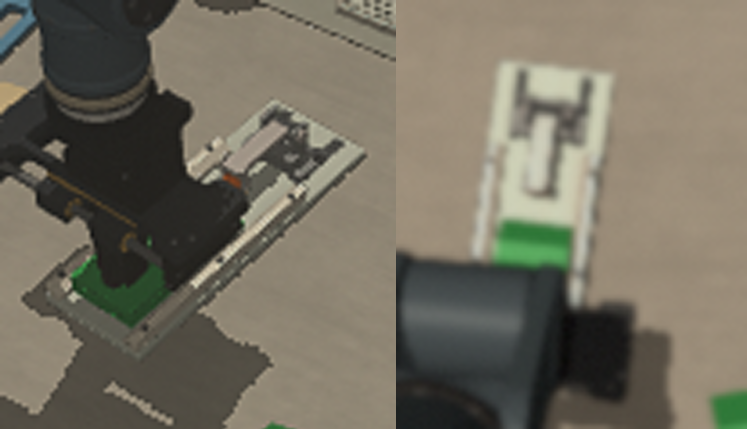

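The nose, at (500-572, 225) in the right panel, is centred between the rails and short of the roller at (537,192). I'll lower to the bed.

```bash

python3 -m crank '[0,0,3,0,0,0,255,0,0,5,0,0,0,255,0,0,7,0,0,0,255,0,0,8,0,0,0,255,0,0,9,0,0,0,255]' 35
python3 -m crank '[0,0,0.5,0,0,0,255,0,0,1,0,0,0,255,0,0,1.5,0,0,0,255,0,0,1.5,0,0,0,255,0,0,1.5,0,0,0,255]' 35
```

```text
time: 7.32
position: [0.4832, 0.0793, 0.0619]
tool_rot: [0.051, 0.999, 0.001, 0.002]
ft_force: [1.7, 6.9, -1.3]
grip_width: 0.014
grip_force: 35.0
time: 7.73
position: [0.483, 0.0793, 0.0595]
tool_rot: [0.052, 0.999, 0.001, 0.001]
ft_force: [0.8, 7.1, -1.5]
grip_width: 0.0137
grip_force: 35.0
```

The right-hand rail is pushing it +y with 7 N, so I'll shift left until the side force vanishes.

```bash

python3 -m crank '[0,1,0,0,0,0,255,0,2,0,0,0,0,255,0,2.5,0,0,0,0,255,0,2.5,0,0,0,0,255,0,2.5,0,0,0,0,255]' 35
python3 -c "
from rig import robot
import numpy as np
print(np.round(robot.get_obs()['moment'],2))"
```

```text
time: 8.15
position: [0.4823, 0.0803, 0.059]
tool_rot: [0.051, 0.999, -0.0, -0.0]
ft_force: [-1.3, -0.7, -3.6]
grip_width: 0.0135
grip_force: 35.0
[0.05 0.08 0.  ]
```

```bash

python3 -m crank '[0,1,0,0,0,0,255,0,1,0.5,0,0,0,255,0,1,1,0,0,0,255,0,1,1.5,0,0,0,255,0,1,1.5,0,0,0,255]' 35
python3 -c "
from rig import robot
import numpy as np
print(np.round(robot.get_obs()['moment'],2))"
```

```text
time: 8.57
position: [0.4825, 0.0814, 0.0576]
tool_rot: [0.051, 0.999, -0.0, 0.0]
ft_force: [-0.7, 0.4, -1.9]
grip_width: 0.0136
grip_force: 35.0
[0.05 0.1  0.  ]
```

```bash

python3 -m crank '[0,0,0.5,0,0,0,255,0,0,0.5,0,0,0,255,-3,0,0.5,0,0,0,255,-6,0,0.5,0,0,0,255,-10,0,0.5,0,0,0,255]' 35
python3 -m crank '[-4,0,0,0,0,0,255,-8,0,0,0,0,0,255,-10,0,0,0,0,0,255,-10,0,0,0,0,0,255,-10,0,0,0,0,0,255]' 35
python3 -c "
from rig import robot
import numpy as np
print(np.round(robot.get_obs()['moment'],2))"
```

```text
time: 8.98
position: [0.4916, 0.0806, 0.0575]
tool_rot: [0.05, 0.999, 0.0, -0.001]
ft_force: [-2.8, -0.0, 5.8]
grip_width: 0.0137
grip_force: 35.0
time: 9.4
position: [0.503, 0.0794, 0.0575]
tool_rot: [0.051, 0.999, -0.0, 0.001]
ft_force: [-1.5, 0.6, 4.1]
grip_width: 0.0137
grip_force: 35.0
[0.06 0.22 0.01]
```

```bash

for i in 1; do :; done
python3 -m crank '[-3,0,-0.2,0,0,0,255,-6,0,-0.2,0,0,0,255,-9,0,-0.2,0,0,0,255,-12,0,-0.2,0,0,0,255,-12,0,-0.2,0,0,0,255]' 40
python3 -m crank '[-3,0,0,0,0,0,255,-6,0,0,0,0,0,255,-9,0,0,0,0,0,255,-12,0,0,0,0,0,255,-12,0,0,0,0,0,255]' 40
python3 -m crank '[-3,0,0,0,0,0,255,-6,0,0,0,0,0,255,-9,0,0,0,0,0,255,-12,0,0,0,0,0,255,-12,0,0,0,0,0,255]' 40
python3 -c "
from rig import robot
import numpy as np
print(np.round(robot.get_obs()['moment'],2))"
```

```text
time: 9.82
position: [0.5126, 0.0785, 0.0575]
tool_rot: [0.051, 0.999, 0.0, -0.002]
ft_force: [-5.1, -0.0, 8.2]
grip_width: 0.0135
grip_force: 40.0
time: 10.23
position: [0.5191, 0.0778, 0.0574]
tool_rot: [0.05, 0.999, 0.0, -0.008]
ft_force: [-13.4, 1.7, 16.3]
grip_width: 0.0136
grip_force: 40.0
time: 10.65
position: [0.5354, 0.076, 0.0574]
tool_rot: [0.051, 0.999, -0.0, -0.003]
ft_force: [-6.2, -0.4, 9.2]
grip_width: 0.0141
grip_force: 40.0
[ 0.01  1.26 -0.04]
```

The nose has wedged the roller up: there was a force peak of about 13 N, now falling on the flat. From here I'll advance in smaller steps, easing z slightly.

```bash

python3 -m crank '[0,0,-0.2,0,0,0,255,-2,0,-0.3,0,0,0,255,-4,0,-0.3,0,0,0,255,-6,0,-0.3,0,0,0,255,-6,0,-0.3,0,0,0,255]' 40
python3 -c "
from h import *
o=robot.get_obs();print(np.round(o['moment'],2))
s=robot.camera('scene');im=s['pixels'];cv2.imwrite('pics/g.png',cv2.resize(im[150:240,190:300],None,fx=5,fy=5,interpolation=cv2.INTER_CUBIC)[:,:,::-1])"
```

```text
time: 11.07
position: [0.5416, 0.0753, 0.0575]
tool_rot: [0.051, 0.999, -0.0, -0.003]
ft_force: [-5.6, -0.3, 7.7]
grip_width: 0.0134
grip_force: 40.0
[-0.01  1.04 -0.07]
```

View pics/g.png

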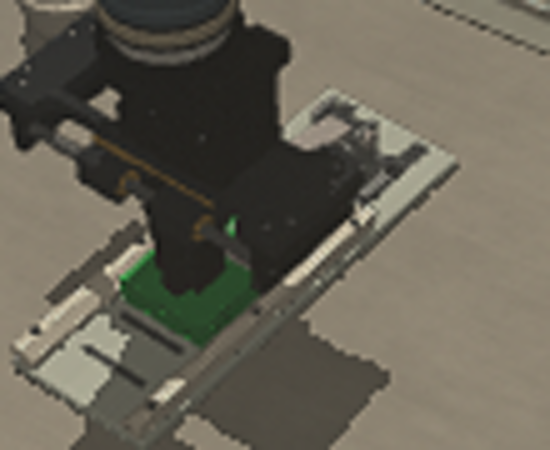

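The cartridge lies in the channel, its tail at about (195,340), and the arm, at about (340,120), is raised. I'll continue in small steps.

```bash

python3 -m crank '[-1,0,-0.1,0,0,0,255,-2,0,-0.1,0,0,0,255,-3,0,-0.1,0,0,0,255,-4,0,-0.1,0,0,0,255,-4,0,-0.1,0,0,0,255]' 40 | grep -E 'pos|ft'
python3 -m crank '[-1,0,0,0,0,0,255,-2,0,0,0,0,0,255,-3,0,0,0,0,0,255,-4,0,0,0,0,0,255,-4,0,0,0,0,0,255]' 40| grep -E 'pos|ft'
```

```text
position: [0.5462, 0.0748, 0.0575]
ft_force: [-3.8, -0.5, 3.9]
position: [0.5533, 0.0741, 0.0575]
ft_force: [2.1, -1.4, -1.8]
```

```bash

python3 -m crank '[-0.7,0,0,0,0,0,255,-1.4,0,0,0,0,0,255,-2,0,0,0,0,0,255,-2,0,0,0,0,0,255,-2,0,0,0,0,0,255]' 40 | grep -E 'pos|ft'
python3 -c "
from h import *
o=robot.get_obs();print(np.round(o['moment'],2))"
```

```text
position: [0.5534, 0.0741, 0.0575]
ft_force: [-1.2, -2.1, -1.6]
[-0.37  0.48 -0.08]
```

The force flipped to +2 N as the roller dropped into the groove, and the last 2 mm commanded produced no motion. I'll confirm the stop gently.

```bash

python3 -m crank '[-0.5,0,0,0,0,0,255,-1,0,0,0,0,0,255,-1.5,0,0,0,0,0,255,-1.5,0,0,0,0,0,255,-1.5,0,0,0,0,0,255]' 40 | grep -E 'pos|ft'
python3 -m crank '[-0.7,0,0,0,0,0,255,-1.4,0,0,0,0,0,255,-1.5,0,0,0,0,0,255,-1.5,0,0,0,0,0,255,-1.5,0,0,0,0,0,255]' 40 | grep -E 'pos|ft'
```

```text
position: [0.5535, 0.0742, 0.0575]
ft_force: [-5.3, -2.2, 1.5]
position: [0.5535, 0.0742, 0.0575]
ft_force: [-7.9, -2.5, 3.9]
```

It's at the stop: no motion while the force rises. I'll relax the push, open and retreat upwards.

```bash

python3 -m crank '[1,0,0,0,0,0,255,2,0,0,0,0,0,255,2.5,0,0,0,0,0,255,2.5,0,0,0,0,0,255,2.5,0,0,0,0,0,255]' 5
python3 -m crank '[0,0,0,0,0,0,150,0,0,0,0,0,0,100,0,0,0,0,0,0,60,0,0,0,0,0,0,60,0,0,0,0,0,0,60]' 5
python3 -m crank '[0,0,0,0,0,0,60,0,0,0,0,0,0,60,0,0,0,0,0,0,60,0,0,0,0,0,0,60,0,0,0,0,0,0,60]' 5
```

```text
time: 13.62
position: [0.5536, 0.0744, 0.0575]
tool_rot: [0.051, 0.999, 0.0, -0.001]
ft_force: [-4.5, -0.9, 0.8]
grip_width: 0.014
grip_force: 5.0
time: 14.03
position: [0.5556, 0.0742, 0.0579]
tool_rot: [0.051, 0.999, 0.0, 0.001]
ft_force: [0.1, -0.1, 0.2]
grip_width: 0.0396
grip_force: 0.0
time: 14.45
position: [0.5547, 0.0741, 0.0576]
tool_rot: [0.051, 0.999, 0.0, 0.0]
ft_force: [0.1, -0.2, 0.4]
grip_width: 0.065
grip_force: 0.0
```

```bash

python3 -m crank '[0,0,-5,0,0,0,60,0,0,-20,0,0,0,60,0,0,-45,0,0,0,60,0,0,-80,0,0,0,60,0,0,-115,0,0,0,60]' >/dev/null
python3 -m crank '[30,0,-20,0,0,0,60,60,0,-40,0,0,0,60,90,0,-60,0,0,0,60,110,0,-60,0,0,0,60,120,0,-60,0,0,0,60]' >/dev/null
python3 -m crank '[0,-40,0,0,0,0,60,0,-80,0,0,0,0,60,0,-120,0,0,0,0,60,0,-160,0,0,0,0,60,0,-180,0,0,0,0,60]'
python3 -c "
from h import *
cs={n:robot.camera(n) for n in('scene','top')}
a=cs['scene']['pixels'][155:245,185:290];b=cs['top']['pixels'][145:250,205:275]
f=lambda i,k:cv2.resize(i,None,fx=k,fy=k,interpolation=cv2.INTER_CUBIC)
a=f(a,4.5);b=f(b,4);h=min(len(a),len(b));cv2.imwrite('pics/i.png',np.hstack([a[:h],b[:h]])[:,:,::-1])
"
```

```text
time: 15.7
position: [0.4177, -0.0968, 0.2327]
tool_rot: [0.052, 0.999, -0.001, 0.001]
ft_force: [0.0, -0.5, 0.2]
grip_width: 0.0665
grip_force: 0.0
```

View pics/i.png

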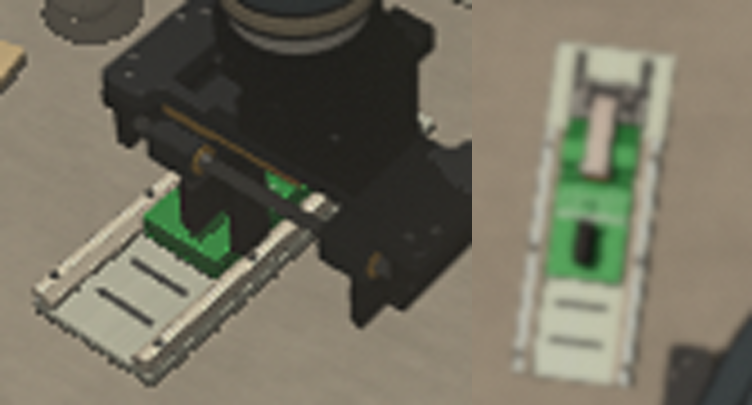

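The top view shows the nose under the end block at (600,120), the roller in the dark groove at (598,175), and the gripper well clear. I'll hand in.

```bash
python3 -c "
from rig import robot
print(robot.hand_in())"
```

```text
the job is handed in; nothing more can be done
None
```

The small green cartridge is fully home against the end stop with the roller in its groove. It was released, nothing else on the table was touched, and the job was handed in at about 16 s; the judging result was not reported.

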